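Tray tower up to the gauge mark

ROBOT

A 6-joint arm with a two-finger parallel gripper is mounted at the origin on the work surface. World frame = base frame: x ahead of the robot, y to its left, z up, the work surface at z = 0. Lengths are in mm, angles in rad, forces in N, time in s.
With the tool pointing down it reaches from about 350 to 875 mm from the base axis. Payload 4.2 kg.
Tool frame: the origin (TCP) lies at the very end of the fingers, on their centre line; the grasp point (between the pads) lies 19 mm behind it; z points along the fingers, y is the line along which they close (so a half turn about z gives the same grasp; the last joint's range is limited). The gripper opens to 85 mm and grips with 20 to 120 N. Pads are 22 mm wide; open, the fingers measure 114 mm over their backs; the gripper's body (76 mm by 85 mm) begins 54 mm behind the grasp point. The pads swing forward as they close: fully open they stand 13 mm farther back than shut.
Start: joints at [-0.941, 0.385, 0.008, 0, -1.194, -0.259], TCP at [226.49, -582.496, 231.312] pointing down, gripper open.
Joint ranges: [-3.14, 3.14], [-1.21, 2.06], [-1.07, 1.41], [-3.16, 2.05], [-2.99, -0.16], [-3.1, 3.1]. Speed limits (rad/s): [2.79, 2.79, 3.14, 3.14, 3.14, 3.14].

INTERFACE

Orientations are given as a unit quaternion [x, y, z, w].
In Python, from bench import arm gives the robot as it stands. The module is installed in compiled form; this text tells all that it offers.
- The arm moves only by the tool drive_tool, never from a script. Its argument "targets" is a list of rows, each a list of 5 numbers: the closure, from -1 (fully open) to 1 (shut), then the shift along the tool's x, y, z in mm, then the turn about the tool's z in degrees. In form: [[grip, tx, ty, tz, roll], ...]. A call has 1 to 12 rows; each row is the pose to reach, as a shift and turn from the pose commanded when the call began, along the tool's axes at that moment; what a row does not reach only later rows make up. A row lasts 1/10 s, in which the tool goes at most 50 mm and 8.59 degrees, less where a joint would pass 70% of its speed; a pose out of reach is approached as far as the arm can. A call with a gripper value outside its range is refused whole. The fingers move at their own pace and stop on an object; the grip force is fixed at half the most. Time passes only in rows, so rows that repeat a pose let the fingers close. It gives the time, the measured TCP pose, the force, the opening and the grip force at its end, in the units of the state.
- arm.read_state(): the state, without advancing time (a new reading comes with each control period).
- arm.get_image(name): name is "side" or "top"; returns the picture (400x640x3 uint8, blue, green, red); there is no depth.
- arm.camera_params(name): a dict with "fov_y" (degrees; the focal length in pixels is half the picture's height over the tangent of half this angle, whatever the lens; pixels are square), "cx", "cy" (the principal point, pixels), "D" ([k1, k2, p1, p2, k3] as OpenCV has them; the pictures are not rectified), "rvec" (rotation vector, rad) and "tvec" (3), from world to camera coordinates, as OpenCV has them. Camera axes: x right, y down, z forward; pixel columns grow to the right and rows downward; lengths in mm; the calibration is good to about 2 mm. A picture is of the moment at which its call begins. camera_params takes no time and is no camera call.
- arm.job_done(): hands the job in; it is judged then, once.
The state is a dict: "clock": time; "joints": joint angles; "joint_vel": joint speeds; "joint_efforts": joint torques, N m; "position": TCP position; "ee_rot": TCP orientation; "contact_force": force on the tool from outside, world axes, zero at the start; "wrist_torque": the same for the moment, N m; "gripper_width": finger opening in mm; "grasp_force": force on a finger pad.
Only numpy, scipy, OpenCV 4.12 (cv2) and the standard library are available. Lean on these libraries where they do the work, as an engineer would, in place of code of your own. Each camera call takes 0.05 s, during which the arm holds its last target. There are 200 camera calls.

TASK

Build the tray tower up to its height mark: of the three green trays, stack on the gauge's foot plate, one squarely on the other, the two that bring the tower's top rim level with the pointer, that is, between the pointer plate's lower and upper edges; leave the third tray where it stands. Then stand the aluminium canister upright inside the top tray. Set everything down gently, without dropping it, and do not shift the pointer or the other things on the shelf.

Things in the scene. Friction and masses are not known exactly. Their poses are not given: they have to be found in the camera images.
- gauge: the height gauge, fixed: a flat metal foot plate 12 mm thick (176 mm along its x, 70 mm wide) on which the trays are stacked, with a thin chrome post (12 mm thick, 154 mm tall) standing at x = +105 mm. Origin: on the shelf under the middle of the place for the trays (top of the plate: z = 12 mm); a tray's length goes along the gauge's x (either way round)
- mark (a point): the middle of the tray-side face of the pointer plate: an upright chrome plate 40 mm wide and 18 mm tall (9 mm above and below this point), carried by a short arm and a collar that slides stiffly on the post; this face stands at x = +66 mm of the gauge. Its height above the foot plate differs from start to start (58 to 86 mm); it stays where it is set unless it is pushed
- tray_low: the lowest of three open green plastic trays of one outline, 24 mm tall; loose. 104 mm long (its x) by 58 mm wide (its y); flat underside and flat level rim, walls and floor 4 mm thick, so trays stack rim to underside without nesting and each adds its full height. Can be gripped across the 58 mm width. Origin: centre of the underside; z up
- tray_mid: the middle of three open green plastic trays of one outline, 36 mm tall; loose. 104 mm long (its x) by 58 mm wide (its y); flat underside and flat level rim, walls and floor 4 mm thick, so trays stack rim to underside without nesting and each adds its full height. Can be gripped across the 58 mm width. Origin: centre of the underside; z up
- tray_tall: the tallest of three open green plastic trays of one outline, 48 mm tall; loose. 104 mm long (its x) by 58 mm wide (its y); flat underside and flat level rim, walls and floor 4 mm thick, so trays stack rim to underside without nesting and each adds its full height. Can be gripped across the 58 mm width. Origin: centre of the underside; z up
- canister: a plain aluminium canister with a ribbed twist cap, upright, 38 mm across, 96 mm tall overall (the cap is the top 18 mm, equally wide); loose. Origin: centre of the underside; z up
- peg_bowl: bystander, loose: a round wooden bowl, 124 mm across and 50 mm tall, with six clothes pegs sticking out to about 85 mm; origin at the centre of its underside
- soap_dish: bystander, loose: a white ceramic dish 115 x 80 x 18 mm with a bar of soap in it; origin at the centre of its underside
- nail_brush: bystander, loose: a wooden nail brush 92 x 38 x 32 mm; origin at the centre of its underside
- tooth_mug: bystander, loose: a white mug 72 mm across, 95 mm tall, with two toothbrushes up to about 190 mm; origin at the centre of its underside
- jar: bystander, loose: a lidded glass jar 68 mm across, 75 mm tall; origin at the centre of its underside
- paper_roll: bystander, loose: an upright toilet roll 104 mm across, 98 mm tall; origin at the centre of its underside
Things that resemble listed ones, but are neither listed nor needed, are in the scene too. What is shaped like the tray_tall but orange or pink is not meant.

How it is judged (in metres and radians):
On the way, in this order (a step that is already met when the one before it is completed fails the run):
1. a first tray stands released on the foot plate (((horizontal distance between tray_low and gauge below 0.01 m and angle between the x axis of tray_low and the x axis of gauge, either way round below 0.15 rad and angle between tray_low's own z axis and vertical below 0.06 rad and z of tray_low in the frame of gauge between 0.008 and 0.016 m and contact force between the fingers and tray_low below 0.2 N) or (horizontal distance between tray_mid and gauge below 0.01 m and angle between the x axis of tray_mid and the x axis of gauge, either way round below 0.15 rad and angle between tray_mid's own z axis and vertical below 0.06 rad and z of tray_mid in the frame of gauge between 0.008 and 0.016 m and contact force between the fingers and tray_mid below 0.2 N) or (horizontal distance between tray_tall and gauge below 0.01 m and angle between the x axis of tray_tall and the x axis of gauge, either way round below 0.15 rad and angle between tray_tall's own z axis and vertical below 0.06 rad and z of tray_tall in the frame of gauge between 0.008 and 0.016 m and contact force between the fingers and tray_tall below 0.2 N))), for 0.1 s.
2. two trays are stacked with the top rim at the pointer, released, with the canister not yet in ((distance of tray_low from where it was at the start of the episode below 0.03 m or (horizontal distance between tray_low and gauge below 0.01 m and angle between the x axis of tray_low and the x axis of gauge, either way round below 0.15 rad and angle between tray_low's own z axis and vertical below 0.06 rad)) and (distance of tray_mid from where it was at the start of the episode below 0.03 m or (horizontal distance between tray_mid and gauge below 0.01 m and angle between the x axis of tray_mid and the x axis of gauge, either way round below 0.15 rad and angle between tray_mid's own z axis and vertical below 0.06 rad)) and (distance of tray_tall from where it was at the start of the episode below 0.03 m or (horizontal distance between tray_tall and gauge below 0.01 m and angle between the x axis of tray_tall and the x axis of gauge, either way round below 0.15 rad and angle between tray_tall's own z axis and vertical below 0.06 rad)) and contact force between the fingers and tray_low below 0.2 N and linear speed of each of tray_low, tray_mid, tray_tall below 0.02 m/s and contact force between the fingers and tray_mid below 0.2 N and contact force between the fingers and tray_tall below 0.2 N and ((z of tray_low in the frame of gauge between 0.008 and 0.016 m and z of tray_mid in the frame of tray_low between 0.02 and 0.028 m and z of tray_mid in the frame of mark between -0.045 and -0.027 m and distance of tray_tall from where it was at the start of the episode below 0.03 m) or (z of tray_low in the frame of gauge between 0.008 and 0.016 m and z of tray_tall in the frame of tray_low between 0.02 and 0.028 m and z of tray_tall in the frame of mark between -0.057 and -0.039 m and distance of tray_mid from where it was at the start of the episode below 0.03 m) or (z of tray_mid in the frame of gauge between 0.008 and 0.016 m and z of tray_low in the frame of tray_mid between 0.032 and 0.04 m and z of tray_low in the frame of mark between -0.033 and -0.015 m and distance of tray_tall from where it was at the start of the episode below 0.03 m) or (z of tray_mid in the frame of gauge between 0.008 and 0.016 m and z of tray_tall in the frame of tray_mid between 0.032 and 0.04 m and z of tray_tall in the frame of mark between -0.057 and -0.039 m and distance of tray_low from where it was at the start of the episode below 0.03 m) or (z of tray_tall in the frame of gauge between 0.008 and 0.016 m and z of tray_low in the frame of tray_tall between 0.044 and 0.052 m and z of tray_low in the frame of mark between -0.033 and -0.015 m and distance of tray_mid from where it was at the start of the episode below 0.03 m) or (z of tray_tall in the frame of gauge between 0.008 and 0.016 m and z of tray_mid in the frame of tray_tall between 0.044 and 0.052 m and z of tray_mid in the frame of mark between -0.045 and -0.027 m and distance of tray_low from where it was at the start of the episode below 0.03 m)) and horizontal distance between canister and gauge above 0.08 m), for 0.2 s.
At the end, for the whole second after the job is handed in: Two trays stacked on the foot plate, each within 10 mm and 0.15 rad of square with the place for the trays; top rim within 9 mm of the pointer's mid height; third tray within 30 mm of its start; canister upright (0.08 rad) on the top tray's floor; all released and at rest ((distance of tray_low from where it was at the start of the episode below 0.03 m or (horizontal distance between tray_low and gauge below 0.01 m and angle between the x axis of tray_low and the x axis of gauge, either way round below 0.15 rad and angle between tray_low's own z axis and vertical below 0.06 rad)) and (distance of tray_mid from where it was at the start of the episode below 0.03 m or (horizontal distance between tray_mid and gauge below 0.01 m and angle between the x axis of tray_mid and the x axis of gauge, either way round below 0.15 rad and angle between tray_mid's own z axis and vertical below 0.06 rad)) and (distance of tray_tall from where it was at the start of the episode below 0.03 m or (horizontal distance between tray_tall and gauge below 0.01 m and angle between the x axis of tray_tall and the x axis of gauge, either way round below 0.15 rad and angle between tray_tall's own z axis and vertical below 0.06 rad)) and contact force between the fingers and tray_low below 0.2 N and linear speed of each of tray_low, tray_mid, tray_tall, canister below 0.02 m/s and contact force between the fingers and tray_mid below 0.2 N and contact force between the fingers and tray_tall below 0.2 N and ((z of tray_low in the frame of gauge between 0.008 and 0.016 m and z of tray_mid in the frame of tray_low between 0.02 and 0.028 m and z of tray_mid in the frame of mark between -0.045 and -0.027 m and distance of tray_tall from where it was at the start of the episode below 0.03 m and z of canister in the frame of tray_mid between 0 and 0.008 m) or (z of tray_low in the frame of gauge between 0.008 and 0.016 m and z of tray_tall in the frame of tray_low between 0.02 and 0.028 m and z of tray_tall in the frame of mark between -0.057 and -0.039 m and distance of tray_mid from where it was at the start of the episode below 0.03 m and z of canister in the frame of tray_tall between 0 and 0.008 m) or (z of tray_mid in the frame of gauge between 0.008 and 0.016 m and z of tray_low in the frame of tray_mid between 0.032 and 0.04 m and z of tray_low in the frame of mark between -0.033 and -0.015 m and distance of tray_tall from where it was at the start of the episode below 0.03 m and z of canister in the frame of tray_low between 0 and 0.008 m) or (z of tray_mid in the frame of gauge between 0.008 and 0.016 m and z of tray_tall in the frame of tray_mid between 0.032 and 0.04 m and z of tray_tall in the frame of mark between -0.057 and -0.039 m and distance of tray_low from where it was at the start of the episode below 0.03 m and z of canister in the frame of tray_tall between 0 and 0.008 m) or (z of tray_tall in the frame of gauge between 0.008 and 0.016 m and z of tray_low in the frame of tray_tall between 0.044 and 0.052 m and z of tray_low in the frame of mark between -0.033 and -0.015 m and distance of tray_mid from where it was at the start of the episode below 0.03 m and z of canister in the frame of tray_low between 0 and 0.008 m) or (z of tray_tall in the frame of gauge between 0.008 and 0.016 m and z of tray_mid in the frame of tray_tall between 0.044 and 0.052 m and z of tray_mid in the frame of mark between -0.045 and -0.027 m and distance of tray_low from where it was at the start of the episode below 0.03 m and z of canister in the frame of tray_mid between 0 and 0.008 m)) and horizontal distance between canister and gauge below 0.05 m and angle between canister's own z axis and vertical below 0.08 rad and contact force between the fingers and canister below 0.2 N); the robot touches nothing.
It fails at once if the pointer is pushed more than 4 mm from where it was set (distance of mark from where it was at the start of the episode above 0.004 m).
It fails at once if a bystander is moved more than 30 mm (distance of any of peg_bowl, soap_dish, nail_brush, tooth_mug, jar, paper_roll from where it was at the start of the episode above 0.03 m).
It fails at once if a tray or the canister is dropped onto the tower (falling free at over 0.6 m/s, a drop of about 20 mm) ((horizontal distance between tray_low and gauge below 0.08 m and contact force between the fingers and tray_low below 0.05 N and linear speed of tray_low above 0.6 m/s) or (horizontal distance between tray_mid and gauge below 0.08 m and contact force between the fingers and tray_mid below 0.05 N and linear speed of tray_mid above 0.6 m/s) or (horizontal distance between tray_tall and gauge below 0.08 m and contact force between the fingers and tray_tall below 0.05 N and linear speed of tray_tall above 0.6 m/s) or (horizontal distance between canister and gauge below 0.08 m and contact force between the fingers and canister below 0.05 N and linear speed of canister above 0.6 m/s)).
It also fails if it takes over 72 s, if anything falls off the work surface, if the arm or the gripper's body presses on something with over 40 N, if the wrist force passes 120 N, or if a joint passes its speed limit or range.

## Working session

There is one attempt and no reset: what is moved stays moved. The work goes in short steps, Python scripts to look and compute and a tool call to move; the robot and the scene stay as the last step left them, time stands still between calls to the robot, and variables do not carry over. Pictures are saved under pics/ and viewed, at most 10 in all, crops included, and the job is handed in when it is done.

Besides the shell and the picture viewer there is one more tool, called after ">>>" as name(argument=value, ...) on one line, values as JSON. drive_tool: Moves the arm, as the interface text tells. Its arguments: {"type":"object","properties":{"targets":{"type":"array","items":{"type":"array","items":{"type":"number"}}}},"required":["targets"]}

```bash
mkdir -p pics
python3 - <<'E'
from bench import arm
import cv2
for n in("side","top"):
    cv2.imwrite(f"pics/{n}0.png",arm.get_image(n)); print(n,arm.camera_params(n))
s=arm.read_state();print(s)
E
```

```text
side {'fov_y': 46.98473882320734, 'cx': 326.4433301492436, 'cy': 196.99348524211436, 'D': array([-0.10627922,  0.        ,  0.        ,  0.        ,  0.        ]), 'rvec': array([ 2.23551461, -0.25621344,  0.09398389]), 'tvec': array([-529.72568689,  154.33433497, 1625.47085771])}
top {'fov_y': 56.007128215544796, 'cx': 322.1048222391009, 'cy': 203.80341199226794, 'D': array([0.01237079, 0.        , 0.        , 0.        , 0.        ]), 'rvec': array([ 2.15853502, -2.14699667,  0.18515918]), 'tvec': array([  -6.49965784,  559.62647046, 1179.93065498])}
{'clock': 0.1, 'joints': array([-9.41385618e-01,  3.85526087e-01,  6.78611650e-03, -4.25642843e-04,
       -1.19397735e+00, -2.58610497e-01]), 'joint_vel': array([-0.00042759, -0.00288274,  0.00229752,  0.00215745, -0.00027248,
       -0.0005374 ]), 'joint_efforts': array([ 2.10955095e-04, -3.93318486e+01,  1.88928455e+01,  4.19793025e+00,
       -2.60156878e-03,  1.06824390e-05]), 'position': array([ 226.31931407, -582.04734739,  230.31356359]), 'ee_rot': array([-1.84262553e-01,  9.82876569e-01,  9.52335805e-04, -2.33961020e-04]), 'contact_force': array([ 0.25441341,  0.37080982, -0.12014698]), 'wrist_torque': array([0.03621084, 0.0140715 , 0.01349065]), 'grasp_force': 0.0, 'gripper_width': 85.24119480405217}
```

View pics/side0.png

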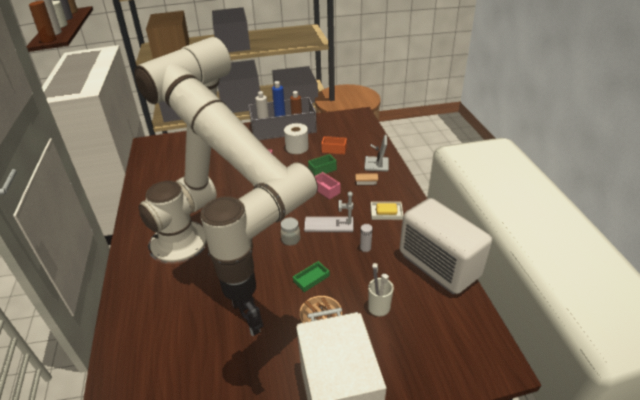

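View pics/top0.png

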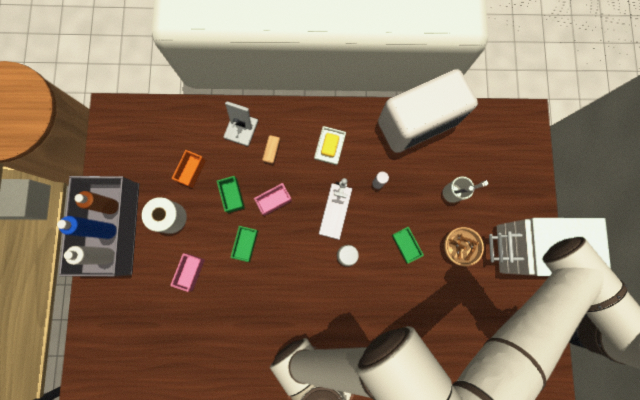

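Trays in the top view are near (231,194), (244,244) and (408,245). The gauge is at (336,210) with its pointer near (339,196), and the canister is at (381,180). Next I'll crop closer.

```bash
cat > h.py <<'E'
from bench import arm
import cv2, numpy as np
def cam(n):
    p=arm.camera_params(n); f=200/np.tan(np.radians(p['fov_y']/2))
    return np.array([[f,0,p['cx']],[0,f,p['cy']],[0,0,1]]),p['D'],cv2.Rodrigues(p['rvec'])[0],p['tvec'],p['rvec']
def unp(n,uv,z):
    K,D,R,t,_=cam(n); q=cv2.undistortPoints(np.float64(uv).reshape(-1,1,2),K,D).reshape(-1,2)
    d=np.c_[q,np.ones(len(q))]@R; c=-R.T@t
    return c+d*((np.reshape(z,(-1,1))-c[2])/d[:,2:])
def proj(n,P):
    K,D,R,t,r=cam(n); return cv2.projectPoints(np.float64(P).reshape(-1,1,3),r,t,K,D)[0].reshape(-1,2)
def green(im):
    hsv=cv2.cvtColor(im,cv2.COLOR_BGR2HSV); return cv2.inRange(hsv,(50,110,40),(80,255,255))
E
python3 - <<'E'
from h import *
t=cv2.imread('pics/top0.png'); s=cv2.imread('pics/side0.png')
a=cv2.resize(t[165:275,210:440],None,fx=3.47,fy=3.47,interpolation=cv2.INTER_CUBIC)
b=cv2.resize(s[130:295,270:410],None,fx=3.6,fy=3.6,interpolation=cv2.INTER_CUBIC)
cv2.imwrite('pics/a.png',a);cv2.imwrite('pics/b.png',b)
for n,im in(('top',t),('side',s)):
    m=green(im); k,l,st,c=cv2.connectedComponentsWithStats(m)
    for i in range(1,k):
        if st[i,4]>60:
            pts=np.argwhere(l==i)[:,::-1].astype(np.float32); print(n,st[i],c[i],cv2.minAreaRect(pts), [unp(n,[c[i]],z).round()[0,:2] for z in (24,48)])
print(unp('top',[(335,237),(349,255),(463,245),(381,178),(343,180)],[12,75,50,96,150]).round())
E
```

```text
top [217 176  27  37 662] [229.99848943 193.95770393] ((230.03114318847656, 193.99169921875), (33.88263702392578, 19.77560806274414), 75.0685806274414) [array([593., 300.]), array([589., 294.])]
top [231 226  27  36 644] [243.75776398 243.54192547] ((243.7489776611328, 243.56640625), (19.389114379882812, 33.43172836303711), 14.931416511535645) [array([431., 249.]), array([430., 244.])]
top [393 227  30  36 614] [407.35667752 244.79315961] ((407.3373718261719, 244.82008361816406), (32.588233947753906, 18.882352828979492), 61.927513122558594) [array([ 429., -282.]), array([ 428., -276.])]
side [309 155  27  19 340] [323.18529412 163.82352941] ((322.96087646484375, 164.57472229003906), (15.868230819702148, 25.711305618286133), 72.6459732055664) [array([596., 304.]), array([590., 270.])]
side [293 262  36  29 584] [310.74315068 275.8630137 ] ((311.05621337890625, 275.58990478515625), (18.44396209716797, 34.66193389892578), 57.9946174621582) [array([ 427., -294.]), array([ 424., -315.])]
[[ 454.  -47.   12.]
 [ 395.  -87.   75.]
 [ 428. -454.   50.]
 [ 635. -187.   96.]
 [ 616.  -64.  150.]]
```

View pics/a.png

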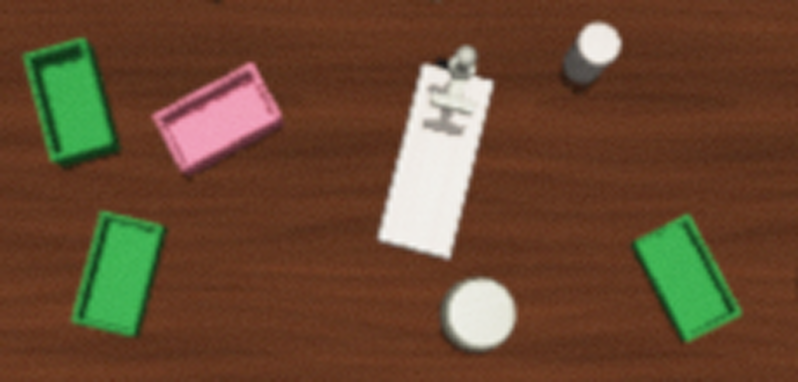

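View pics/b.png

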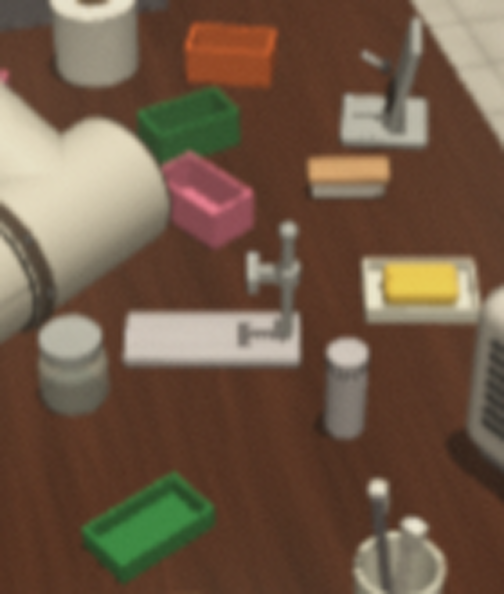

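In the crops, the low tray is on the right, with the tall one probably top left and the mid one lower left. The side crop shows the pointer plate at about (253,271), which is full-image (340,205). The foot plate's corners are clear in the top crop.

```bash
cat >> h.py <<'E'
from scipy.optimize import minimize
def box(x,y,a,h,z0=0,L=104,W=58):
    c,s=np.cos(a),np.sin(a)
    return np.array([[x+c*i*L/2-s*j*W/2,y+s*i*L/2+c*j*W/2,z] for z in(z0,z0+h) for i in(-1,1) for j in(-1,1)])
def fit(n,pts,h,x0,z0=0,ret=True):
    S=4; hull=cv2.convexHull(pts.astype(np.float32)).reshape(-1,2)
    lo=hull.min(0)-15; sz=((hull.max(0)+15-lo)*S).astype(int)
    M=np.zeros(sz[::-1],np.uint8)
    m0=M.copy(); m0[:]=0
    for p in pts: 
        q=((p-.5-lo)*S).astype(int); m0[q[1]:q[1]+S,q[0]:q[0]+S]=1
    k,_=cv2.findContours(m0,cv2.RETR_EXTERNAL,cv2.CHAIN_APPROX_NONE); 
    m0=cv2.fillConvexPoly(m0,cv2.convexHull(np.vstack(k)),1)
    def cost(v):
        q=cv2.convexHull(proj(n,box(*v[:2],v[2]/50,h,z0)).astype(np.float32)).reshape(-1,2)
        m=cv2.fillConvexPoly(M.copy(),np.round((q-lo)*S*16).astype(np.int32),1,shift=4)
        return 1-(m&m0).sum()/(m|m0).sum()
    r=minimize(cost,[x0[0],x0[1],x0[2]*50],method='Nelder-Mead',options=dict(initial_simplex=np.array([x0[0],x0[1],x0[2]*50])+np.array([[0,0,0],[8,0,0],[0,8,0],[0,0,6]]),xatol=.1,fatol=1e-4))
    return r.x[0].round(1),r.x[1].round(1),(r.x[2]/50).round(3),round(r.fun,4)
def blob(im,uv):
    k,l,st,c=cv2.connectedComponentsWithStats(green(im)); i=min((i for i in range(1,k) if st[i,4]>60),key=lambda i:np.hypot(*(c[i]-uv)))
    return np.argwhere(l==i)[:,::-1]
E
python3 - <<'E'
from h import *
t=cv2.imread('pics/top0.png'); s=cv2.imread('pics/side0.png')
for uv,x0 in (((230,194),(592,298,.3)),((244,243),(430,248,-.2)),((407,245),(428,-280,.5))):
    for h in (24,36,48): print('top',uv,h,fit('top',blob(t,uv),h,x0),fit('top',blob(t,uv),h,(x0[0],x0[1],-x0[2])))
for uv,x0 in (((323,164),(592,298,.3)),((311,276),(428,-280,.5))):
    for h in (24,36,48): print('side',uv,h,fit('side',blob(s,uv),h,x0))
c=unp('top',np.array([(424,64),(493,80),(450,258),(379,240)])/3.47+[210,165],12)
print(c.round())
far=(c[0]+c[1])/2; near=(c[2]+c[3])/2; d=far-near; L=np.linalg.norm(d);u=d/L;print(L,u,np.arctan2(u[1],u[0]))
pm=np.array([340.3,205.3])
# side plate corners too
cs=unp('side',np.array([(128,312),(298,314),(299,357),(124,357)])/3.6+[270,130],12);print('side corners',cs.round())
for off in (-60,):
    o=near-off*u
    print('origin',o)
    for z in (58,64,70,76,82,86): print(z,(proj('side',[o+66*u+[0,0,z+dz] for dz in(-9,0,9)])-[270,130])*3.6, (proj('top',o+66*u+[0,0,z])-[210,165])*3.47)
E
```

```text
top (230, 194) 24 (np.float64(596.6), np.float64(302.0), np.float64(0.268), np.float64(0.1218)) (np.float64(596.1), np.float64(303.3), np.float64(0.294), np.float64(0.123))
top (230, 194) 36 (np.float64(594.7), np.float64(300.7), np.float64(0.281), np.float64(0.0674)) (np.float64(594.7), np.float64(300.7), np.float64(0.282), np.float64(0.0682))
top (230, 194) 48 (np.float64(593.1), np.float64(299.0), np.float64(0.29), np.float64(0.0259)) (np.float64(593.0), np.float64(299.3), np.float64(0.285), np.float64(0.0264))
top (244, 243) 24 (np.float64(431.4), np.float64(251.3), np.float64(-0.208), np.float64(0.0786)) (np.float64(431.8), np.float64(250.5), np.float64(-0.24), np.float64(0.0777))
top (244, 243) 36 (np.float64(431.4), np.float64(249.7), np.float64(-0.234), np.float64(0.0393)) (np.float64(431.4), np.float64(249.8), np.float64(-0.235), np.float64(0.0395))
top (244, 243) 48 (np.float64(431.5), np.float64(248.3), np.float64(-0.228), np.float64(0.0465)) (np.float64(431.4), np.float64(248.7), np.float64(-0.237), np.float64(0.0469))
top (407, 245) 24 (np.float64(430.9), np.float64(-283
[... 1395 characters left out ...]
11594]
 [248.90159052 290.30533839]
 [248.87006553 283.31567584]] [[450.17813546 111.75270512]]
64 [[248.91201169 292.62434106]
 [248.88061765 285.65102198]
 [248.84882888 278.62852637]] [[450.62313001 110.65438375]]
70 [[248.89112591 287.98090409]
 [248.85946934 280.97484941]
 [248.8274143  273.91932493]] [[451.07257449 109.54508187]]
76 [[248.87006553 283.31567584]
 [248.83814393 276.27669035]
 [248.80582009 269.18794001]] [[451.526536   108.42463391]]
82 [[248.84882888 278.62852637]
 [248.81663975 271.55641366]
 [248.78404456 264.43423929]] [[451.98508302 107.29287096]]
86 [[248.83457236 275.49151706]
 [248.80220348 268.39720985]
 [248.76942596 261.25264213]] [[452.29336298 106.53199125]]
```

Low tray is at (430,-282), mid at (431,250) and tall at (593,299). The gauge origin is at (513,-43) with yaw -0.243. The pointer sits about 82 mm above the plate, so the right pair is tall + mid (84 mm). I'll put tall at the bottom and go above it now.

```bash
cat >> h.py <<'E'
from scipy.spatial.transform import Rotation as Ro
def go(x,y,z,yaw):
    "shift to put TCP at x,y,z with tool y axis at 90deg+yaw(rad) (mod 180)"
    s=arm.read_state(); R=Ro.from_quat(s['ee_rot']).as_matrix()
    a=np.degrees(np.arctan2(R[1,1],R[0,1])); d=(90+np.degrees(yaw)-a+90)%180-90
    print('t',round(s['clock'],2),'pos',s['position'].round(1),'ya',a.round(1),'tilt',np.degrees(np.arccos(-R[2,2])).round(2),'w',round(s['gripper_width'],1),'F',s['contact_force'].round(1),round(s['grasp_force'],1))
    print('shift',(R.T@(np.array([x,y,z])-s['position'])).round(1),'roll',(-d).round(1))
E
python3 -c "
from h import *
go(593,299,230,.288)"
```

```text
t 0.1 pos [ 226.3 -582.   230.3] ya 111.2 tilt 0.11 w 85.2 F [ 0.3  0.4 -0.1] 0.0
shift [-660.9  688.4    1.6] roll 4.7
```

>>> drive_tool(targets=[[-1, -661, 688, 0, 4.7], [-1, -661, 688, 0, 4.7], [-1, -661, 688, 0, 4.7], [-1, -661, 688, 0, 4.7], [-1, -661, 688, 0, 4.7], [-1, -661, 688, 0, 4.7], [-1, -661, 688, 0, 4.7], [-1, -661, 688, 0, 4.7], [-1, -661, 688, 0, 4.7], [-1, -661, 688, 0, 4.7], [-1, -661, 688, 0, 4.7], [-1, -661, 688, 0, 4.7]])

```text
clock: 1.3
position: [457.2, -26.5, 231.3]
ee_rot: [-0.144, 0.99, 0.0, 0.0]
contact_force: [0.4, -0.8, 0.6]
gripper_width: 85.5
grasp_force: 0.0
```

```bash
python3 -c "
from h import *
go(593,299,230,.288)"
```

```text
t 1.3 pos [457.2 -26.5 231.3] ya 106.6 tilt 0.01 w 85.5 F [ 0.4 -0.8  0.6] 0.0
shift [-223.   273.2    1.4] roll 0.1
```

>>> drive_tool(targets=[[-1, -223, 273, 0, 0], [-1, -223, 273, 0, 0], [-1, -223, 273, 0, 0], [-1, -223, 273, 0, 0], [-1, -223, 273, 0, 0], [-1, -223, 273, 0, 0], [-1, -223, 273, 0, 0], [-1, -223, 273, 40, 0], [-1, -223, 273, 80, 0], [-1, -223, 273, 90, 0], [-1, -223, 273, 90, 0]])

```text
clock: 2.4
position: [592.4, 295.7, 139.3]
ee_rot: [-0.144, 0.99, -0.001, -0.002]
contact_force: [0.3, -0.0, 0.2]
gripper_width: 85.3
grasp_force: 0.0
```

Run:
```python
from h import *
t=arm.get_image('top'); s=arm.get_image('side')
go(593,299,20,.288)
a=cv2.resize(t[150:300,200:400],None,fx=3.5,fy=3.5,interpolation=cv2.INTER_CUBIC)
b=cv2.resize(s[175:245,290:370],None,fx=7.5,fy=7.5,interpolation=cv2.INTER_CUBIC)
c=cv2.resize(s[120:190,290:370],None,fx=4,fy=4,interpolation=cv2.INTER_CUBIC)
cv2.imwrite('pics/c.png',b)
for uv,x0,h in (((323,164),(592,298,.3),48),((244,243),(430,248,-.2),36)):
    for n,im in(('top',t),('side',s)):
      try:
        B=blob(im,proj(n,[x0[0],x0[1],h/2])[0]); print(n,len(B),fit(n,B,h,x0))
      except Exception as e: print(e)
```

```text
t 2.5 pos [594.3 296.8 143.3] ya 106.6 tilt 0.18 w 85.4 F [ 1.1 -0.4  0.7] 0.0
shift [  1.1   2.4 123.3] roll 0.1
top 531 (np.float64(590.2), np.float64(297.9), np.float64(0.284), np.float64(0.1957))
side 384 (np.float64(588.6), np.float64(301.0), np.float64(0.171), np.float64(0.0925))
top 642 (np.float64(431.6), np.float64(249.8), np.float64(-0.236), np.float64(0.0374))
side 356 (np.float64(428.5), np.float64(249.5), np.float64(-0.143), np.float64(0.1297))
```

View pics/c.png

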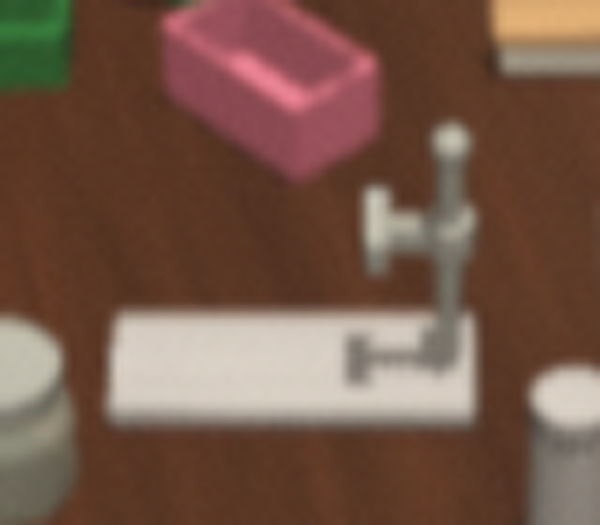

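The pointer plate spans rows 186–273 of this crop, centred at full-image (340,205.6). That puts it about 81 mm above the plate, so mid + tall is confirmed. I'll descend on the tall tray.

>>> drive_tool(targets=[[-1, 1, 4, 30, 0], [-1, 1, 4, 60, 0], [-1, 1, 4, 90, 0], [-1, 1, 4, 110, 0], [-1, 1, 4, 120, 0], [-1, 1, 4, 121, 0], [-1, 1, 4, 121, 0]])

```text
clock: 3.2
position: [592.3, 300.9, 22.3]
ee_rot: [-0.144, 0.99, 0.001, 0.002]
contact_force: [0.4, -0.0, -0.3]
gripper_width: 85.6
grasp_force: 0.0
```

>>> drive_tool(targets=[[0, 0, 0, 0, 0], [1, 0, 0, 0, 0], [1, 0, 0, 0, 0], [1, 0, 0, 0, 0], [1, 0, 0, 0, 0], [1, 0, 0, 0, 0], [1, 0, 0, 0, 0], [1, 0, 0, 0, 0]])

```text
clock: 4.0
position: [592.1, 300.9, 22.2]
ee_rot: [-0.144, 0.99, 0.001, 0.001]
contact_force: [-0.2, -0.5, 5.8]
gripper_width: 56.7
grasp_force: 66.7
```

```bash
python3 -c "
from h import *
go(513,-43,36,-.243)"
```

```text
t 4.0 pos [592.1 300.9  22.2] ya 106.6 tilt 0.18 w 56.7 F [-0.2 -0.5  5.8] 66.7
shift [ 173.9 -307.   -14.6] roll 30.5
```

>>> drive_tool(targets=[[1, 0, 0, -15, 0], [1, 0, 0, -45, 0], [1, 0, 0, -85, 0], [1, 0, 0, -125, 0], [1, 0, 0, -165, 0], [1, 15, -25, -200, 4], [1, 33, -58, -200, 10], [1, 55, -98, -200, 17], [1, 77, -138, -200, 24], [1, 99, -178, -200, 30], [1, 122, -218, -200, 30.5], [1, 145, -256, -200, 30.5]])

```text
clock: 5.2
position: [523.8, 11.6, 220.9]
ee_rot: [0.122, 0.993, 0.0, 0.0]
contact_force: [0.5, -1.5, 0.3]
gripper_width: 56.8
grasp_force: 65.8
```

```bash
python3 -c "
from h import *
go(513,-43,140,-.243)"
```

```text
t 5.2 pos [523.8  11.6 220.9] ya 76.0 tilt 0.01 w 56.8 F [ 0.5 -1.5  0.3] 65.8
shift [ -2.7 -55.6  80.9] roll -0.0
```

>>> drive_tool(targets=[[1, -1, -30, 0, 0], [1, -2.7, -55.6, 20, 0], [1, -2.7, -55.6, 50, 0], [1, -2.7, -55.6, 75, 0], [1, -2.7, -55.6, 81, 0], [1, -2.7, -55.6, 81, 0], [1, -2.7, -55.6, 81, 0]])

```text
clock: 5.9
position: [515.2, -40.9, 140.7]
ee_rot: [0.121, 0.993, 0.0, 0.001]
contact_force: [1.6, -0.0, -0.4]
gripper_width: 56.9
grasp_force: 65.8
```

Run:
```python
from h import *
t=arm.get_image('top'); s=arm.get_image('side')
go(513,-43,36,-.243)
z0=arm.read_state()['position'][2]-22
for n,im in(('top',t),('side',s)):
    B=blob(im,proj(n,[513,-43,z0+24])[0]); print(n,len(B),B.mean(0),fit(n,B,48,(513,-43,-.24),z0))
a=cv2.resize(t[150:270,270:410],None,fx=3.6,fy=3.6,interpolation=cv2.INTER_CUBIC)
b=cv2.resize(s[140:260,290:390],None,fx=3.6,fy=3.6,interpolation=cv2.INTER_CUBIC)
cv2.imwrite('pics/d.png',np.hstack([a[:432],b[:432]])[:, :800])
```

```text
t 6.0 pos [515.2 -40.8 140.8] ya 76.1 tilt 0.17 w 57.0 F [ 0.7 -0.1 -1.4] 65.8
shift [  1.9  -2.8 104.8] roll 0.0
top 213 [333.657277   225.61502347] (np.float64(516.0), np.float64(-40.4), np.float64(-0.196), np.float64(0.5812))
side 452 [319.61283186 195.2079646 ] (np.float64(512.8), np.float64(-37.6), np.float64(-0.235), np.float64(0.0982))
```

View pics/d.png

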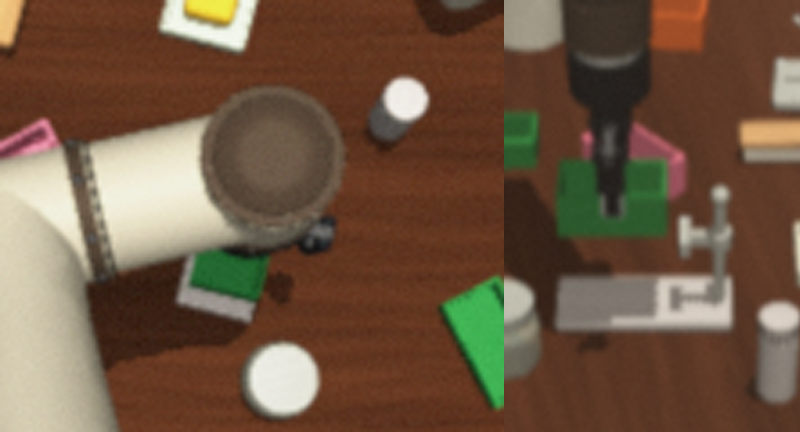

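The side crop shows the tray held level over the foot plate, left of the pointer. Its lower near edge runs from (558,234) to (665,236).

Run:
```python
from h import *
u=np.array([.9706,-.2408]);w=np.array([.2408,.9706]);o=np.array([513,-43])
f=lambda l:np.array([[290+(a-504)/3.6,140+b/3.6] for a,b in l])
for l,z in (([(559,234),(665,236)],119),([(558,160),(668,163)],167),([(556,320),(732,320),(560,278),(731,278)],12)):
    P=unp('side',f(l),z)[:,:2]-o; print(np.c_[P@u,P@w].round(1))
```

```text
[[-49.8 -27.7]
 [ 51.3 -30.7]]
[[-51.6  25.6]
 [ 54.   20.6]]
[[-57.8 -32.6]
 [116.5 -32.2]
 [-57.6  30.4]
 [116.8  30.6]]
```

>>> drive_tool(targets=[[1, 0.9, -2.8, 10, 0], [1, 0.9, -2.8, 35, 0], [1, 0.9, -2.8, 60, 0], [1, 0.9, -2.8, 80, 0], [1, 0.9, -2.8, 95, 0], [1, 0.9, -2.8, 101, 0], [1, 0.9, -2.8, 104, 0], [1, 0.9, -2.8, 105, 0], [1, 0.9, -2.8, 105, 0]])

```text
clock: 6.9
position: [513.1, -43.6, 34.9]
ee_rot: [0.121, 0.993, 0.0, 0.001]
contact_force: [0.4, 0.4, -1.4]
gripper_width: 56.9
grasp_force: 65.9
```

>>> drive_tool(targets=[[1, 0, 0, 0.7, 0], [1, 0, 0, 1.2, 0], [1, 0, 0, 1.2, 0]])

```text
clock: 7.2
position: [513.1, -43.6, 34.1]
ee_rot: [0.121, 0.993, 0.0, 0.001]
contact_force: [-1.8, 0.9, 4.6]
gripper_width: 57.3
grasp_force: 66.5
```

>>> drive_tool(targets=[[0, 0, 0, 0, 0], [-0.5, 0, 0, 0, 0], [-1, 0, 0, 0, 0], [-1, 0, 0, 0, 0], [-1, 0, 0, 0, 0], [-1, 0, 0, -20, 0], [-1, 0, 0, -60, 0], [-1, 0, 0, -110, 0], [-1, 0, 0, -160, 0], [-1, 0, 0, -185, 0], [-1, 0, 0, -190, 0]])

```text
clock: 8.3
position: [514.5, -43.5, 227.2]
ee_rot: [0.121, 0.993, 0.001, 0.004]
contact_force: [0.5, -0.2, -0.1]
gripper_width: 85.2
grasp_force: 0.0
```

```bash
python3 -c "
from h import *
go(431,250,140,-.236)"
```

```text
t 8.3 pos [514.5 -43.5 227.2] ya 76.1 tilt 0.48 w 85.2 F [ 0.5 -0.2 -0.1] 0.0
shift [152.4 264.5  86.9] roll -0.4
```

>>> drive_tool(targets=[[-1, 25, 43, 0, 0], [-1, 50, 86, 0, 0], [-1, 75, 130, 0, 0], [-1, 100, 173, 0, 0], [-1, 125, 217, 0, 0], [-1, 147, 254, 20, 0], [-1, 153, 264.5, 50, 0], [-1, 153, 264.5, 80, 0], [-1, 153, 264.5, 90, 0], [-1, 153, 264.5, 90, 0], [-1, 153, 264.5, 90, 0]])

```text
clock: 9.4
position: [428.6, 249.9, 133.8]
ee_rot: [0.122, 0.993, 0.0, 0.0]
contact_force: [-0.1, -0.2, -0.1]
gripper_width: 85.4
grasp_force: 0.0
```

Run:
```python
from h import *
t=arm.get_image('top'); s=arm.get_image('side')
cv2.imwrite('pics/t2.png',t);cv2.imwrite('pics/s2.png',s)
go(430.5,250,10,-.236)
for n,im in(('top',t),('side',s)):
    B=blob(im,proj(n,[513,-43,36])[0]); print(n,len(B),fit(n,B,48,(513,-43,-.24),12))
    B=blob(im,proj(n,[431,250,18])[0]); print(n,len(B),fit(n,B,36,(431,250,-.24),0))
```

```text
t 9.5 pos [428.9 250.2 134.5] ya 76.0 tilt 0.16 w 85.5 F [-0.6  0.5 -0.1] 0.0
shift [-1.400e+00 -1.000e-01  1.245e+02] roll -0.5
top 572 (np.float64(512.8), np.float64(-45.3), np.float64(-0.25), np.float64(0.0291))
top 220 (np.float64(433.3), np.float64(247.1), np.float64(-0.19), np.float64(0.5943))
side 534 (np.float64(510.3), np.float64(-41.6), np.float64(-0.214), np.float64(0.1241))
side 368 (np.float64(427.8), np.float64(248.8), np.float64(-0.162), np.float64(0.092))
```

>>> drive_tool(targets=[[-1, -1.4, 0, 30, -0.4], [-1, -1.4, 0, 65, -0.4], [-1, -1.4, 0, 95, -0.4], [-1, -1.4, 0, 115, -0.4], [-1, -1.4, 0, 123, -0.4], [-1, -1.4, 0, 124, -0.4], [-1, -1.4, 0, 124, -0.4]])

```text
clock: 10.2
position: [430.2, 250.3, 10.3]
ee_rot: [0.118, 0.993, 0.001, 0.001]
contact_force: [0.6, -0.4, 0.5]
gripper_width: 85.4
grasp_force: 0.0
```

>>> drive_tool(targets=[[0, 0, 0, 0, 0], [1, 0, 0, 0, 0], [1, 0, 0, 0, 0], [1, 0, 0, 0, 0], [1, 0, 0, 0, 0], [1, 0, 0, 0, 0], [1, 0, 0, 0, 0], [1, 0, 0, 0, 0]])

```text
clock: 11.0
position: [430.1, 250.4, 10.5]
ee_rot: [0.118, 0.993, 0.001, 0.001]
contact_force: [-0.4, 0.1, 7.1]
gripper_width: 56.8
grasp_force: 65.2
```

```bash
python3 -c "
from h import *
go(513,-43.5,190,-.246)"
```

```text
t 11.0 pos [430.1 250.4  10.5] ya 76.5 tilt 0.16 w 56.8 F [-0.4  0.1  7.1] 65.2
shift [-149.6 -266.  -179.8] roll 0.6
```

>>> drive_tool(targets=[[1, 0, 0, -15, 0], [1, 0, 0, -50, 0], [1, 0, 0, -90, 0], [1, 0, 0, -130, 0], [1, 0, 0, -165, 0], [1, -15, -26, -190, 0.6], [1, -37, -65, -190, 0.6], [1, -60, -106, -190, 0.6], [1, -82, -146, -190, 0.6], [1, -104, -186, -190, 0.6], [1, -126, -225, -190, 0.6], [1, -142, -253, -190, 0.6]])

```text
clock: 12.2
position: [507.9, -32.0, 199.3]
ee_rot: [0.124, 0.992, 0.0, 0.0]
contact_force: [0.7, -0.0, -0.7]
gripper_width: 57.1
grasp_force: 64.3
```

>>> drive_tool(targets=[[1, -7, -13, 0, 0], [1, -7, -13, 20, 0], [1, -7, -13, 45, 0], [1, -7, -13, 60, 0], [1, -7, -13, 60, 0], [1, -7, -13, 60, 0]])

```text
clock: 12.8
position: [511.8, -44.0, 139.6]
ee_rot: [0.123, 0.992, -0.0, 0.0]
contact_force: [0.1, -1.0, 0.0]
gripper_width: 56.9
grasp_force: 64.3
```

Run:
```python
from h import *
s=arm.get_image('side'); t=arm.get_image('top')
go(513,-43.5,70.5,-.246)
b=cv2.resize(s[140:260,290:390],None,fx=5,fy=5,interpolation=cv2.INTER_CUBIC)
cv2.imwrite('pics/e.png',b)
```

```text
t 12.9 pos [512.4 -43.8 140.4] ya 75.9 tilt 0.14 w 56.8 F [0.4 0.4 0.1] 64.3
shift [-0.3  0.3 69.9] roll -0.0
```

View pics/e.png

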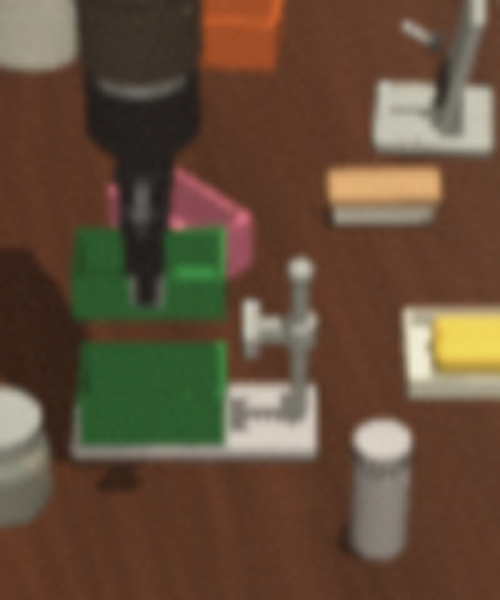

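The upper tray's lower near edge runs (73,315)–(226,318) in the crop, and the lower tray's bottom near edge runs (80,443)–(224,443).

Run:
```python
from h import *
u=np.array([.9706,-.2408]);w=np.array([.2408,.9706]);o=np.array([513,-43])
for l,z in (([(73,315),(226,318)],130),([(80,443),(224,443)],12),([(72,458),(317,454)],0)):
    P=unp('side',np.array(l)/5+[290,140],z)[:,:2]-o; print(np.c_[P@u,P@w].round(1))
```

```text
[[-51.4 -30.3]
 [ 53.  -33.5]]
[[-52.3 -31.1]
 [ 50.5 -30.8]]
[[-58.5 -34. ]
 [117.  -29.3]]
```

Aligned within 2 mm, so I'll lower it.

>>> drive_tool(targets=[[1, 0, 0, 10, 0], [1, 0, 0, 30, 0], [1, 0, 0, 48, 0], [1, 0, 0, 60, 0], [1, 0, 0, 66, 0], [1, 0, 0, 68, 0], [1, 0, 0, 68.5, 0], [1, 0, 0, 68.5, 0]])

```text
clock: 13.7
position: [512.2, -43.9, 71.2]
ee_rot: [0.123, 0.992, 0.0, 0.001]
contact_force: [0.2, 0.8, 0.3]
gripper_width: 57.1
grasp_force: 64.3
```

>>> drive_tool(targets=[[1, 0, 0, 0.7, 0], [1, 0, 0, 1.2, 0], [1, 0, 0, 1.2, 0]])

```text
clock: 14.0
position: [512.2, -43.9, 70.5]
ee_rot: [0.123, 0.992, 0.0, 0.001]
contact_force: [-2.0, 0.9, 5.2]
gripper_width: 57.1
grasp_force: 65.0
```

Contact force is 5 N. I'll release and retreat.

>>> drive_tool(targets=[[0, 0, 0, 0, 0], [-0.5, 0, 0, 0, 0], [-1, 0, 0, 0, 0], [-1, 0, 0, 0, 0], [-1, 0, 0, 0, 0], [-1, 0, 0, -20, 0], [-1, 0, 0, -60, 0], [-1, 0, 0, -110, 0], [-1, 0, 0, -150, 0], [-1, 0, 0, -160, 0], [-1, 0, 0, -160, 0]])

```text
clock: 15.1
position: [512.5, -43.8, 231.2]
ee_rot: [0.123, 0.992, 0.001, 0.002]
contact_force: [0.3, -0.7, -1.0]
gripper_width: 85.3
grasp_force: 0.0
```

Run:
```python
from h import *
s=cv2.imread('pics/s2.png');t=cv2.imread('pics/t2.png')
# canister: bottom px in side crop e.png (381,548), top centre (383,436)
print(unp('side',np.array([(383,437)])/5+[290,140],96), unp('side',np.array([(380,540)])/5+[290,140],0))
c=t[160:200,360:400]; g=cv2.inRange(c,(190,190,190),(255,255,255)); m=cv2.moments(g,True); uv=(360+m['m10']/m['m00'],160+m['m01']/m['m00']); print(uv,m['m00'],unp('top',[uv],96))
go(632,-187,200,-.246)
```

```text
[[ 637.78382951 -193.08193926   96.        ]] [[ 639.02212034 -193.49989452    0.        ]]
(382.22340425531917, 177.12765957446808) 94.0 [[ 637.7785791  -191.40340972   96.        ]]
t 15.1 pos [512.5 -43.8 231.2] ya 75.8 tilt 0.25 w 85.3 F [ 0.3 -0.7 -1. ] 0.0
shift [-150.8 -109.7   31.6] roll -0.1
```

>>> drive_tool(targets=[[-1, -32, -23, 0, 0], [-1, -72, -51, 0, 0], [-1, -110, -79, 0, 0], [-1, -145, -104, 10, 0], [-1, -158, -113, 40, 0], [-1, -158, -113, 80, 0], [-1, -158, -113, 95, 0], [-1, -158, -113, 95, 0], [-1, -158, -113, 95, 0]])

```text
clock: 16.0
position: [636.9, -192.2, 133.1]
ee_rot: [0.123, 0.992, -0.0, -0.001]
contact_force: [0.1, 1.1, 1.0]
gripper_width: 85.0
grasp_force: 0.0
```

Run:
```python
from h import *
s=arm.get_image('side');t=arm.get_image('top')
go(638,-192,57,-.246)
a=cv2.resize(t[150:270,270:420],None,fx=2.8,fy=2.8,interpolation=cv2.INTER_CUBIC)
b=cv2.resize(s[150:270,295:395],None,fx=3.8,fy=3.8,interpolation=cv2.INTER_CUBIC)
h=336;cv2.imwrite('pics/f.png',np.hstack([cv2.copyMakeBorder(a,0,b.shape[0]-a.shape[0],0,0,0),b]))
B=blob(t,proj('top',[513,-43,96])[0]); print(len(B),fit('top',B,84,(513,-43,-.24),12))
```

```text
t 16.1 pos [ 637.9 -192.1  135.4] ya 75.9 tilt 0.1 w 85.7 F [0.1 0.4 0.1] 0.0
shift [ 0.1  0.1 78.4] roll -0.0
612 (np.float64(513.0), np.float64(-43.0), np.float64(-0.24), np.float64(1.0))
```

View pics/f.png

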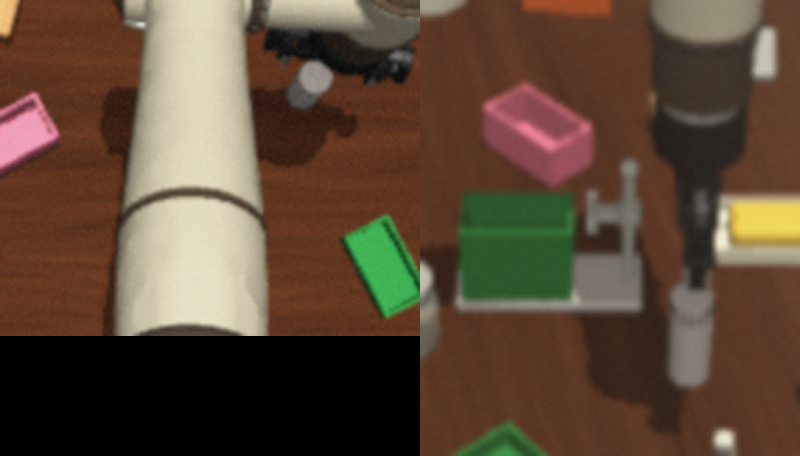

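The tower is square, and its rim centre in the side crop (row ~212) matches the pointer's centre (row ~212). The gripper is centred above the canister, so I'll descend and grip.

>>> drive_tool(targets=[[-1, 0, 0, 20, 0], [-1, 0, 0, 45, 0], [-1, 0, 0, 65, 0], [-1, 0, 0, 77, 0], [-1, 0, 0, 80, 0], [-1, 0, 0, 80, 0]])

```text
clock: 16.7
position: [637.8, -192.2, 55.2]
ee_rot: [0.123, 0.992, -0.0, 0.001]
contact_force: [0.3, 0.7, -0.1]
gripper_width: 85.5
grasp_force: 0.0
```

>>> drive_tool(targets=[[0, 0, 0, 0, 0], [1, 0, 0, 0, 0], [1, 0, 0, 0, 0], [1, 0, 0, 0, 0], [1, 0, 0, 0, 0], [1, 0, 0, 0, 0], [1, 0, 0, 0, 0], [1, 0, 0, 0, 0], [1, 0, 0, 0, 0], [1, 0, 0, 0, 0]])

```text
clock: 17.7
position: [637.8, -192.2, 55.4]
ee_rot: [0.123, 0.992, -0.0, 0.001]
contact_force: [-0.6, 1.8, 6.1]
gripper_width: 36.7
grasp_force: 59.9
```

```bash
python3 -c "
from h import *
go(510,-43.5,240,-.246)"
```

```text
t 17.7 pos [ 637.8 -192.2   55.4] ya 75.9 tilt 0.09 w 36.7 F [-0.6  1.8  6.1] 59.9
shift [ 160.   113.  -184.9] roll -0.0
```

>>> drive_tool(targets=[[1, 0, 0, -15, 0], [1, 0, 0, -50, 0], [1, 0, 0, -90, 0], [1, 0, 0, -130, 0], [1, 0, 0, -170, 0], [1, 8, 6, -190, 0], [1, 30, 21, -190, 0], [1, 60, 42, -190, 0], [1, 95, 67, -190, 0], [1, 130, 92, -190, 0], [1, 152, 107, -190, 0], [1, 160, 113, -190, 0]])

```text
clock: 18.9
position: [507.7, -42.2, 244.9]
ee_rot: [0.122, 0.992, 0.0, -0.0]
contact_force: [1.1, -0.2, -1.4]
gripper_width: 36.2
grasp_force: 60.0
```

>>> drive_tool(targets=[[1, 0, 0, 20, 0], [1, 0, 0, 50, 0], [1, 0, 0, 75, 0], [1, 0, 0, 82, 0], [1, 0, 0, 82, 0], [1, 0, 0, 82, 0]])

```text
clock: 19.5
position: [510.9, -43.6, 163.5]
ee_rot: [0.123, 0.992, 0.0, 0.001]
contact_force: [-0.7, -1.1, -1.1]
gripper_width: 36.8
grasp_force: 60.1
```

Run:
```python
from h import *
s=arm.get_image('side')
go(511,-43.5,119.4,-.246)
b=cv2.resize(s[120:250,290:390],None,fx=4.5,fy=4.5,interpolation=cv2.INTER_CUBIC)
cv2.imwrite('pics/g.png',b)
```

```text
t 19.55 pos [511.  -43.5 163.9] ya 75.8 tilt 0.16 w 36.8 F [ 0.1 -0.7 -0.8] 60.1
shift [ 0.1  0.  44.5] roll -0.1
```

View pics/g.png

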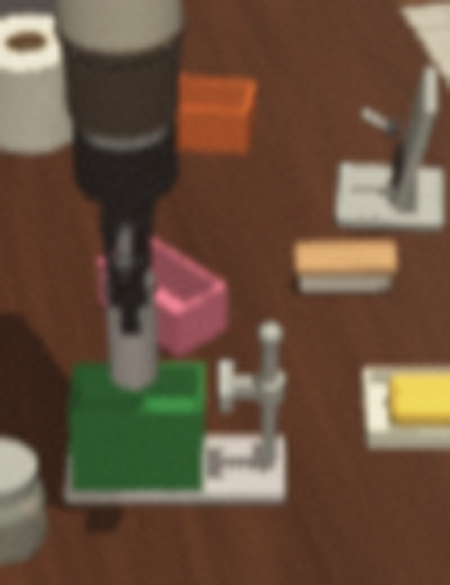

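The canister is centred over the top tray's opening (column ~133 against the tray's ~138). I'll lower it.

>>> drive_tool(targets=[[1, 0, 0, 10, 0], [1, 0, 0, 22, 0], [1, 0, 0, 33, 0], [1, 0, 0, 40, 0], [1, 0, 0, 42.5, 0], [1, 0, 0, 43, 0], [1, 0, 0, 43, 0]])

```text
clock: 20.25
position: [509.9, -43.4, 119.4]
ee_rot: [0.123, 0.992, 0.0, 0.0]
contact_force: [0.1, -0.4, -1.3]
gripper_width: 36.9
grasp_force: 60.0
```

>>> drive_tool(targets=[[1, 0, 0, 0.7, 0], [1, 0, 0, 1.3, 0], [1, 0, 0, 1.3, 0]])

```text
clock: 20.55
position: [510.2, -43.4, 119.3]
ee_rot: [0.123, 0.992, 0.0, 0.001]
contact_force: [-1.8, 1.2, 6.4]
gripper_width: 36.6
grasp_force: 60.6
```

Contact at the expected height. I'll release and retreat.

>>> drive_tool(targets=[[0.3, 0, 0, 0, 0], [0, 0, 0, 0, 0], [-0.5, 0, 0, 0, 0], [-1, 0, 0, 0, 0], [-1, 0, 0, 0, 0], [-1, 0, 0, 0, 0], [-1, 0, 0, -20, 0], [-1, 0, 0, -60, 0], [-1, 0, 0, -105, 0], [-1, 0, 0, -145, 0], [-1, 0, 0, -160, 0], [-1, 0, 0, -160, 0]])

```text
clock: 21.75
position: [511.0, -43.4, 281.1]
ee_rot: [0.123, 0.992, 0.001, 0.003]
contact_force: [-0.7, 0.1, 0.3]
gripper_width: 85.3
grasp_force: 0.0
```

Run:
```python
from h import *
s=arm.get_image('side')
go(511,-43.5,280,-.246)
b=cv2.resize(s[120:250,290:390],None,fx=4.5,fy=4.5,interpolation=cv2.INTER_CUBIC)
cv2.imwrite('pics/i.png',b)
```

```text
t 21.8 pos [509.9 -43.3 278.7] ya 75.8 tilt 0.13 w 85.5 F [-0.6  0.5 -0.7] 0.0
shift [-1.2  0.1 -1.3] roll -0.1
```

View pics/i.png

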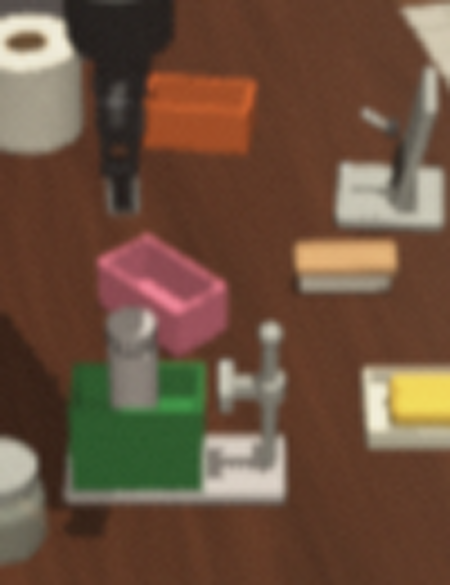

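The canister stands upright in the top tray at column ~133, the tower is square, and the gripper is clear. I'll hand the job in.

```bash
python3 -c "
from bench import arm
print(arm.job_done())"
```

```text
the job is handed in; nothing more can be done
None
```

I stacked the mid tray on the tall tray on the foot plate, with the top rim level with the pointer, stood the canister upright in the top tray, left the low tray untouched, and handed the job in at about 22 s; the hand-in call returned no verdict.

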